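# Hang a fixture plate on the sloped stand and clamp it

### The arm

A 6-joint arm with a two-finger parallel gripper is mounted at the origin on a cart in front of the work surface, level with it; the furniture and walls round the work are solid. World frame = base frame: x ahead of the robot, y to its left, z up, the work surface at z = 0. Lengths are in m, angles in rad, forces in N, time in s.
With the tool pointing down it reaches from about 0.225 to 0.725 m from the base axis. Payload 3.1 kg.
Tool frame: the origin (TCP) lies between the finger pads; the fingertips stand 19 mm ahead of it and the grasp point (between the pads) is the TCP; z points along the fingers, y is the direction in which the jaws open and shut (so a half turn about z gives the same grasp; the last joint's range is limited). The gripper opens to 85 mm and grips with 20 to 120 N. Pads are 22 mm wide; open, the fingers measure 114 mm over their backs; the gripper's body (76 mm by 85 mm) begins 54 mm behind the grasp point. The pads swing forward as they close: fully open they stand 13 mm farther back than shut.
Start: joints at [1.19, 0.048, 0.099, 1.622, 0, 1.443], TCP at [0.131, 0.508, 0.25] pointing down, gripper open.
Joint ranges: [-2.91, 2.91], [-0.99, 1.94], [-1.21, 1.42], [-2.12, 2.29], [-1.49, 1.47], [-3.14, 3.14]. Speed limits (rad/s): [2.79, 2.79, 3.14, 3.14, 3.14, 3.14].

### API

Orientations are given as a unit quaternion [w, x, y, z].
In Python, from rig import manip, imaging gives the robot as it stands.
- The arm moves only by the shell command python3 -m inch 'ROWS' [OPENING]. ROWS is JSON, a list of rows, each a list of 6 numbers: the shift along the tool's x, y, z in mm, then the turn, a rotation vector about the tool's x, y, z in rad. In form: [[x, y, z, rx, ry, rz], ...]. A call has 1 to 12 rows; each row is the pose to reach, as a shift and turn from the pose commanded when the call began, along the tool's axes at that moment; what a row does not reach only later rows make up. A row lasts 1/8 s, in which the tool goes at most 62.5 mm and 10.7 degrees, less where a joint would pass 70% of its speed; a pose out of reach is approached as far as the arm can. A call with a gripper value outside its range is refused whole. OPENING is the closure, from 0 (fully open) to 1 (shut), set as the call begins (- or left out, the last holds). The fingers move at their own pace and stop on an object; the grip force is fixed at half the most. Time passes only in rows, so rows that repeat a pose let the fingers close. It gives the time, the measured TCP pose, the force and the opening at its end, in the units of the state.
- manip.read_state(): the state, without advancing time (a new reading comes with each control period).
- imaging.camera(name): name is "scene" or "top"; returns the picture (400x640x3 uint8, red, green, blue); there is no depth.
- imaging.camera_info(name): a dict with "fx", "fy", "cx", "cy" (pixels), "dist" ([k1, k2, p1, p2, k3] as OpenCV has them; the pictures are not rectified), "eye" and "attitude" of the camera in the world. Camera axes: x right, y down, z forward; pixel columns grow to the right and rows downward; lengths in m; the calibration is good to about 2 mm. A picture is of the moment at which its call begins. camera_info takes no time and is no camera call.
- manip.job_done(): hands the job in, once; it reports no verdict.
The state is a dict: "t": time; "joint_pos": joint angles; "joint_velocities": joint speeds; "joint_efforts": joint torques, N m; "tcp_pos": TCP position; "orientation": TCP orientation; "contact_force": force on the tool from outside, world axes, zero at the start; "wrist_torque": the same for the moment, N m; "gripper_width": finger opening in m.
Only numpy, scipy, OpenCV 4.12 (cv2) and the standard library are available. Lean on these libraries where they do the work, as an engineer would, in place of code of your own. Each camera call takes 0.05 s, during which the arm holds its last target.

### The job

Hang the loose aluminium fixture plate on the two headed studs of the sloped stand: pass both keyholes over the stud heads and slide the plate fully down the slope until it stops, lying flat on the face. Then screw the black knob clockwise until it is tight, so that the clamp jaw presses on the plate's lower edge, and let go. Leave the wire spool, the blue tape roll and the glue bottle where they stand.

Things in the scene. Friction and masses are not known exactly. Their poses are not given: they have to be found in the camera images.
- panel_face: Grey board 185x170x12 mm on a fixed dark steel stand, sloping up 35 degrees, low edge toward the robot's side, turned 11 to 40 degrees to the left. Origin on its face midway between two studs; x up the slope, y across to the left, z out of the face. It spans x -130..55, y +-85 mm. Clamp jaw and knob stand at x -92, y 0. The hung plate lies with its axes parallel to these.
- stud_left (a point): Underside of the left stud's head, on its axis, at x 0, y +40, z 7.5 mm of panel_face; axes as panel_face. Steel shank of 9 mm diameter; round head of 16 mm diameter from here to 6 mm further out, chamfered to 11 mm at the top.
- stud_right (a point): The same on the right stud, at x 0, y -40, z 7.5 mm of panel_face.
- plate_grip (a point): Centre of the upright grip bar of the loose aluminium plate (0.32 kg, starts flat on the bench, bar up). Plate axes: x to its upper end, y across, z out of its front. Bar 14 mm in x, 50 in y, rising 34 above the plate; this point lies 17 below its top, 23 above the plate's underside. Plate 110x120x6 mm, from x -75 to +35, y +-60 of this point.
- keyhole_left (a point): Centre of the square entry (21x21 mm, right through) of the plate's left keyhole, on the underside; plate axes. From the entry an 11 mm wide slot runs toward +x; in its closed end a stud's axis is at x +18 of this point. It lies at x -13, y +40, z -23 mm of plate_grip.
- keyhole_right (a point): The same for the right keyhole, at x -13, y -40, z -23 mm of plate_grip. So the stud heads enter with plate_grip at x +13, y 0 of panel_face; on the face it is at z 23, and slid 18 mm down to the stop, at x -5. Friction may keep the plate from sliding by itself.
- clamp_jaw: Dark steel clamp jaw 44x44x8 mm below the knob, guided square to the face, axes as panel_face. Origin: centre of its underside, about 14 mm off the face at first; moves 1.5 mm toward the face per radian of the knob. It overlaps the fully lowered plate's edge by 10 mm, and is 8 mm clear of the plate as the studs enter.
- knob_grip (a point): Centre of the round black knurled clamp knob, diameter 38 mm, 30 mm tall (25 to 55 mm off the face; it does not move along its axis). z is its axis, out of the face; x and y turn with the knob.
- clamp_knob (a joint): Knob angle, rad: grows clockwise, seen from in front of the face (looking along -z). Starts between 0 and 0.6; the jaw meets the plate at about 5.3, tight at the stop at about 5.8. Friction 0.06 N m: it stays where it is left (springs back under 0.2 from tight).
- fixture_plate: The same aluminium plate; origin at the centre of its 110x120 mm underside, axes as plate_grip, which lies at x +20, y 0, z +23 mm of it.
- spool_a_mid (a point): Bystander: white wire spool with copper wire, 69 x 53 x 30 mm, half-way up. Leave it alone.
- tape_roll_blue_mid (a point): Bystander: blue tape roll, diameter 72 mm, 19 mm high, half-way up. Leave it alone.
- glue_bottle_mid (a point): Bystander: white glue bottle with red nozzle, diameter 44 mm, 129 mm tall, half-way up. Leave it alone.

How it is judged:
On the way, in this order (a step that is already met when the one before it is completed fails the run):
1. the plate hangs on both studs, flat on the face and fully down (x of plate_grip in the frame of panel_face between -0.01 and 0 m and y of plate_grip in the frame of panel_face between -0.004 and 0.004 m and z of plate_grip in the frame of panel_face below 0.0255 m and angle between the z axis of plate_grip and the z axis of panel_face, either way round below 0.05 rad), for 0.2 s.
2. the clamp is screwed tight: the jaw presses on the plate (contact force between clamp_jaw and fixture_plate above 1 N and value of joint clamp_knob above 5.2 rad), for 0.2 s.
At the end, for the whole second after the job is handed in: Plate on both studs, within 5 mm of fully down the slope and 4 mm sideways, flat on the face (2.5 mm, 0.05 rad), at rest; knob past 5.2 rad and the jaw pressing on the plate with over 1 N; spool, tape roll and glue bottle within 30 mm of their places (all of step 1 and all of step 2 and linear speed of fixture_plate below 0.01 m/s and distance of each of spool_a_mid, tape_roll_blue_mid, glue_bottle_mid from where it was at the start of the episode below 0.03 m); the robot touches nothing.
It fails at once if a bystander is knocked away (distance of any of spool_a_mid, tape_roll_blue_mid, glue_bottle_mid from where it was at the start of the episode above 0.03 m).
It also fails if it takes over 67 s, if anything falls off the work surface, if the arm or the gripper's body presses on something with over 40 N, if the wrist force passes 120 N, or if a joint passes its speed limit or range.

## Working session

There is one attempt and no reset: what is moved stays moved. The work goes in short steps, Python scripts to look and compute and a shell command to move; the robot and the scene stay as the last step left them, time stands still between calls to the robot, and variables do not carry over. Pictures are saved under pics/ and viewed, and the job is handed in when it is done.

```bash
ls; mkdir -p pics; python3 - <<'E'
from rig import manip, imaging
import cv2
print(manip.read_state())
for n in("scene","top"):
    print(imaging.camera_info(n)); cv2.imwrite(f"pics/{n}0.png",imaging.camera(n)[:,:,::-1])
E
```

```text
pics
{'t': 0.0, 'joint_pos': array([ 1.19021566e+00,  4.87673531e-02,  9.75567954e-02,  1.62201673e+00,
       -4.38977550e-07,  1.44297510e+00]), 'joint_velocities': array([-0.00061162,  0.00275169,  0.00034146,  0.00360754,  0.00110478,
       -0.00035806]), 'joint_efforts': array([ 1.09193975e-04, -3.38789248e+01,  3.20011961e+01,  2.03813083e-02,
       -2.84430444e-04,  1.70759641e-06]), 'tcp_pos': array([0.13109377, 0.50776379, 0.24908792]), 'orientation': array([-3.05446918e-04,  1.26043475e-01,  9.92023974e-01, -1.17647529e-03]), 'contact_force': array([-0.26755534,  0.51474391, -0.55416991]), 'wrist_torque': array([0.05131916, 0.0642333 , 0.00631818]), 'gripper_width': 0.08562955066476965}
{'fx': 373.07690733580085, 'fy': 373.07690733580085, 'cx': 326.99109794006836, 'cy': 200.22642756736022, 'dist': array([-0.04269952,  0.        ,  0.        ,  0.        ,  0.        ]), 'eye': array([ 0.49175568, -0.81192621,  0.88554837]), 'attitude': array([-0.41330106,  0.91046507, -0.00739547,  0.01344964])}
{'fx': 516.1710174059568, 'fy': 516.1710174059568, 'cx': 313.98871456219183, 'cy': 201.86197308402717, 'dist': array([-0.0270208,  0.       ,  0.       ,  0.       ,  0.       ]), 'eye': array([0.38826078, 0.09371461, 1.36081545]), 'attitude': array([ 0.04709835, -0.69816109,  0.71329629, -0.03951254])}
```

View pics/scene0.png

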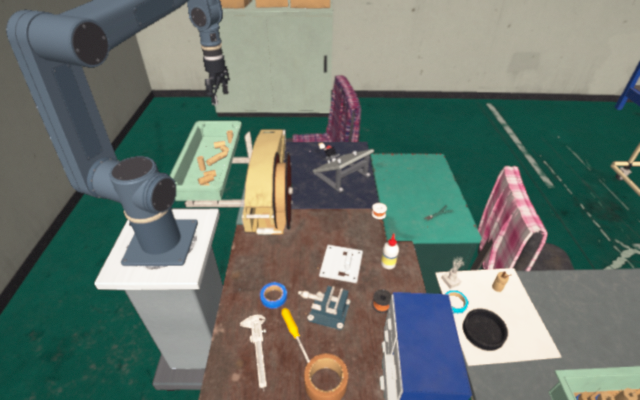

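View pics/top0.png

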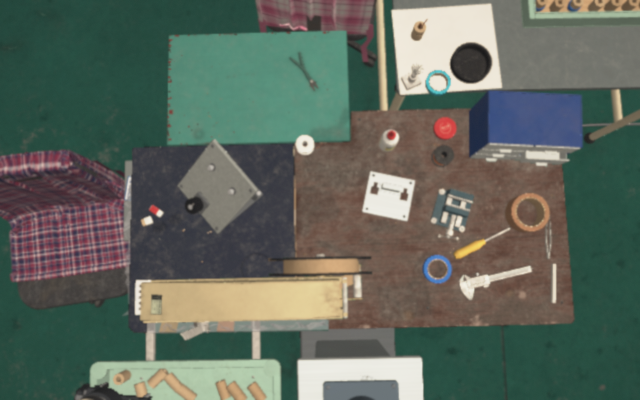

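```bash
python3 - <<'E'
import cv2, numpy as np
t=cv2.imread("pics/top0.png"); s=cv2.imread("pics/scene0.png")
cv2.imwrite("pics/a1.png",cv2.resize(t[130:240,170:270],None,fx=5,fy=5,interpolation=cv2.INTER_CUBIC))
cv2.imwrite("pics/a2.png",cv2.resize(t[160:235,350:430],None,fx=7,fy=7,interpolation=cv2.INTER_CUBIC))
cv2.imwrite("pics/a3.png",cv2.resize(s[130:210,300:390],None,fx=7,fy=7,interpolation=cv2.INTER_CUBIC))
E
```

```text
(no output)
```

View pics/a1.png

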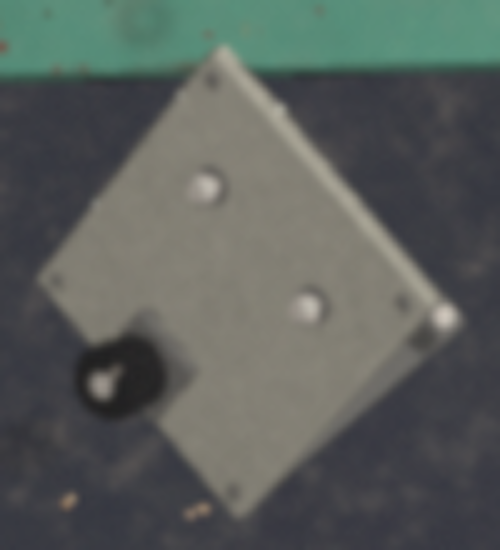

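View pics/a2.png

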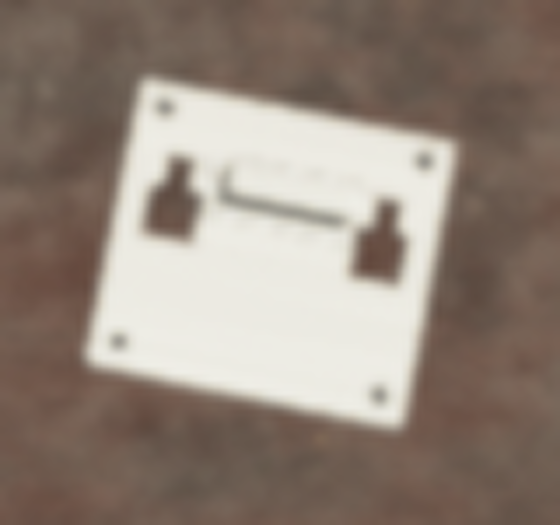

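View pics/a3.png

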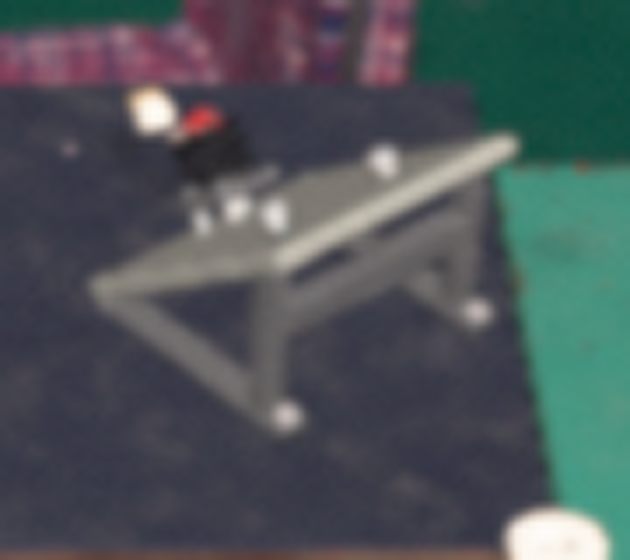

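```bash
cat > h.py <<'E'
import numpy as np, cv2
from rig import manip, imaging
from scipy.spatial.transform import Rotation as R
def rot(q): return R.from_quat([q[1],q[2],q[3],q[0]])
class Cam:
    def __init__(s,n):
        c=imaging.camera_info(n); s.K=np.array([[c['fx'],0,c['cx']],[0,c['fy'],c['cy']],[0,0,1]]); s.d=np.array(c['dist']); s.e=np.array(c['eye']); s.R=rot(c['attitude']).as_matrix()
    def rays(s,px):
        u=cv2.undistortPoints(np.array(px,float).reshape(-1,1,2),s.K,s.d).reshape(-1,2)
        r=np.c_[u,np.ones(len(u))]@s.R.T
        return r/np.linalg.norm(r,axis=1)[:,None]
    def plane(s,px,z):
        r=s.rays(px); return s.e+r*((z-s.e[2])/r[:,2])[:,None]
    def proj(s,P):
        P=np.atleast_2d(P); rv=cv2.Rodrigues(s.R.T)[0]
        return cv2.projectPoints(P,rv,-s.R.T@s.e,s.K,s.d)[0].reshape(-1,2)
top=Cam("top"); scene=Cam("scene")
E
python3 - <<'E'
from h import *
for n,c,roi in(("top",top,(160,235,350,430)),("scene",scene,(235,290,310,370))):
    im=cv2.imread(f"pics/{n}0.png"); a=roi
    hsv=cv2.cvtColor(im,cv2.COLOR_BGR2HSV); m=np.zeros(im.shape[:2],np.uint8)
    m[a[0]:a[1],a[2]:a[3]]=((hsv[...,2]>150)&(hsv[...,1]<60))[a[0]:a[1],a[2]:a[3]]*255
    cs=cv2.findContours(m,cv2.RETR_EXTERNAL,cv2.CHAIN_APPROX_NONE)[0]; k=max(cs,key=cv2.contourArea).reshape(-1,2)
    P=c.plane(k,0.006)
    r=cv2.minAreaRect((P[:,:2]*1000).astype(np.float32)); print(n,r,cv2.boxPoints(r))
im=cv2.imread("pics/top0.png")
g=cv2.cvtColor(im,cv2.COLOR_BGR2GRAY).astype(float)
for cx,cy in((211.4,167.4),(231.6,191.4)):
    x0,y0=int(cx)-6,int(cy)-6; p=g[y0:y0+13,x0:x0+13]; print(p.astype(int))
E
```

```text
top ((567.5696411132812, -90.49623107910156), (123.6476821899414, 114.53973388671875), 76.9112777709961) [[ 497.787    -137.7446  ]
 [ 609.3511   -163.68323 ]
 [ 637.3523    -43.247864]
 [ 525.7882    -17.309235]]
scene ((568.0421752929688, -91.39096069335938), (131.94393920898438, 116.09011840820312), 76.70299530029297) [[ 496.37976  -142.24399 ]
 [ 609.35767  -168.94458 ]
 [ 639.7046    -40.537933]
 [ 526.7267    -13.837341]]
[[129 128 128 128 128 128 127 127 128 129 129 129 130]
 [128 127 126 126 126 124 122 122 125 128 130 129 129]
 [127 126 125 125 122 115 109 108 116 123 128 129 130]
 [126 125 125 126 127 123 115 108 106 114 125 129 130]
 [124 124 125 132 145 154 152 139 119 110 119 127 129]
 [124 124 128 139 155 172 178 169 143 114 114 125 127]
 [126 127 132 144 154 169 182 178 150 115 110 124 127]
 [125 127 135 144 150 162 174 167 137 108 110 123 126]
 [126 127 133 140 143 150 156 145 119 104 114 124 126]
 [127 127 129 131 132 133 133 123 110 110 121 127 126]
 [128 128 127 127 124 124 122 119 117 121 127 129 127]
 [128 128 128 128 126 126 126 124 125 126 128 130 127]
 [128 128 127 129 129 129 128 126 126 127 128 129 129]]
[[127 127 127 127 128 127 126 126 127 128 130 130 128]
 [128 128 127 127 127 125 121 121 123 127 129 129 128]
 [127 128 128 126 123 117 110 107 112 120 127 128 127]
 [128 128 127 126 124 121 119 111 105 110 121 127 128]
 [129 128 128 130 138 150 155 147 124 107 113 125 129]
 [128 129 130 137 150 167 179 174 149 117 109 120 128]
 [129 130 133 142 150 165 180 182 157 118 105 117 126]
 [129 129 133 140 148 159 172 176 151 112 105 118 125]
 [128 129 131 136 142 148 158 159 138 110 111 122 127]
 [128 127 129 130 131 133 137 136 124 114 120 126 128]
 [127 128 129 128 127 126 125 125 121 121 127 128 129]
 [128 129 129 129 129 127 126 126 124 124 127 128 128]
 [129 130 129 129 129 129 128 128 126 126 127 127 126]]
```

```bash
python3 - <<'E'
import cv2, numpy as np
t=cv2.imread("pics/top0.png"); s=cv2.imread("pics/scene0.png")
def tiles(im,pts,h,f,name):
    o=[]
    for x,y in pts:
        c=cv2.resize(im[y-h:y+h+1,x-h:x+h+1],None,fx=f,fy=f,interpolation=cv2.INTER_NEAREST)
        for k in range(0,2*h+1,4): 
            cv2.putText(c,str(x-h+k),(k*f,8),0,.33,(0,255,255),1); cv2.putText(c,str(y-h+k),(0,k*f+f),0,.33,(0,0,255),1)
        o.append(c)
    n=len(o)//2; cv2.imwrite(name,np.vstack([np.hstack(o[:n]),np.hstack(o[n:2*n])]))
tiles(t,[(214,140),(260,193),(218,232),(178,186)],9,15,"pics/b1.png")
tiles(s,[(373,151),(340,167),(314,171),(355,153),(339,160),(331,153)],8,15,"pics/b2.png")
E
```

```text
(no output)
```

View pics/b1.png

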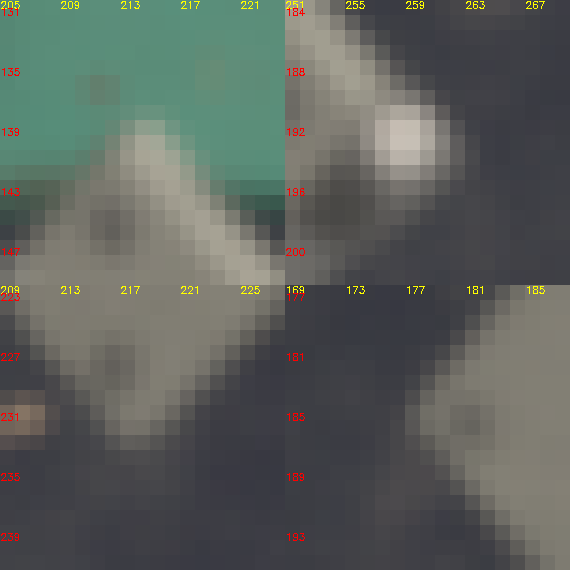

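View pics/b2.png

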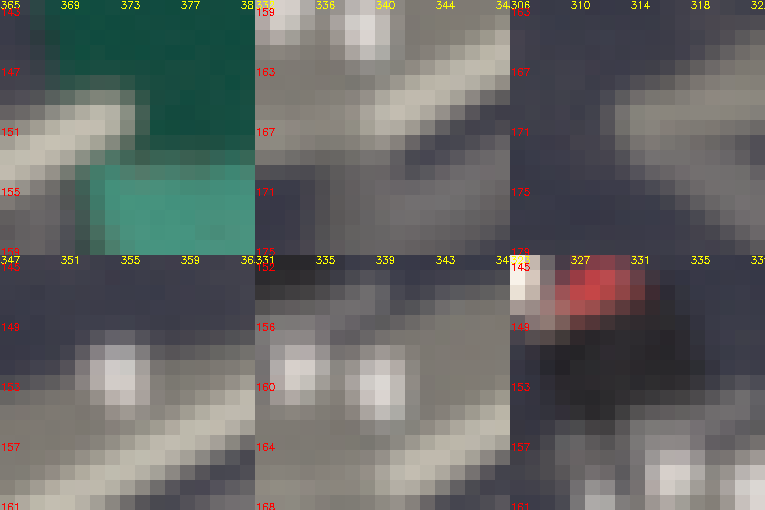

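```bash
cat > fit.py <<'E'
from h import *
from scipy.optimize import least_squares
def pan(p):
    yaw=p[3]; a=np.radians(35)
    return R.from_euler('zyx',[yaw,-a,0]).as_matrix()
obs=[(top,(.0,.04,.0105),(210.4,167.2),2),(top,(0,-.04,.0105),(230.5,191.3),2),
(top,(-.13,-.085,0),(217.2,233),1),(top,(-.13,.085,0),(177.5,185),1),(top,(.055,.085,0),(213,140.5),.5),(top,(-.092,0,.055),(193.5,205),.5),
(scene,(0,.04,.0105),(354.5,151.2),2),(scene,(0,-.04,.0105),(339,159.7),2),
(scene,(.055,-.085,0),(339.5,165.8),1),(scene,(.055,.085,0),(372.5,148.3),1),(scene,(-.13,-.085,0),(313,169.5),1)]
def res(p,full=False):
    M=pan(p); o=[]
    for c,P,px,w in obs:
        d=c.proj(M@np.array(P)+p[:3])[0]-px; o.append(d if full else d*w)
    return np.array(o) if full else np.ravel(o)
if __name__=="__main__":
    s=least_squares(res,[.6,.35,.1,-.87],loss='soft_l1'); print(s.x,np.degrees(s.x[3])); print(res(s.x,True).round(1))
    M=pan(s.x); print(M.round(4).tolist())
    for a in((-.13,-.085,0),(.055,.085,0),(-.092,0,.04)): print(M@np.array(a)+s.x[:3])
E
python3 fit.py
```

```text
[ 0.61066211  0.33376191  0.0879242  -0.89443013] -51.247071394421106
[[ -0.    1.4]
 [  2.6  -0.6]
 [ -6.9  -4.1]
 [-15.3  -0.2]
 [  0.8  -0.1]
 [ -0.9   4.3]
 [ -2.   -2. ]
 [  0.2   5.2]
 [  2.1  12.8]
 [ -2.   -4. ]
 [  2.    0. ]]
[[0.5128, 0.6388, -0.5736], [-0.7799, 0.626, 0.0], [0.359, 0.4473, 0.8192]]
[0.48970391 0.38193585 0.00322835]
[0.69316337 0.34407691 0.1456922 ]
[0.54054521 0.40550834 0.0876588 ]
```

```bash
sed -i "s/'zyx'/'ZYX'/" fit.py; python3 fit.py
```

```text
[ 0.61014407  0.33183284  0.09230151 -0.88020164] -50.43183933997088
[[-0.1 -0.4]
 [ 0.2 -0.4]
 [ 0.4  0.3]
 [-0.5 -0.4]
 [-0.2 -2.4]
 [-2.8  1. ]
 [-0.4  0.6]
 [-0.6 -0.1]
 [-0.6 -0.4]
 [ 0.3 -0. ]
 [-1.3  0.4]]
[[0.5218, 0.7709, -0.3654], [-0.6315, 0.637, 0.4422], [0.5736, -0.0, 0.8192]]
[0.47678682 0.35977769 0.01773658]
[0.70436659 0.35124731 0.12384822]
[0.54752417 0.40761299 0.07229856]
```

```bash
cat > go.py <<'E'
from h import *
def rel(p,M,ref=None):
    s=manip.read_state() if ref is None else ref
    q=rot(s['orientation']); d=q.inv().apply(np.array(p)-s['tcp_pos'])*1000
    w=(q.inv()*R.from_matrix(M)).as_rotvec(); return np.r_[d.round(1),w.round(3)].tolist()
def tool(z,y):
    z=np.array(z,float);z/=np.linalg.norm(z);y=np.array(y,float);y-=z*(y@z);y/=np.linalg.norm(y)
    return np.c_[np.cross(y,z),y,z]
py=np.radians(-13.1); px=np.array([np.cos(py),np.sin(py),0])
Mg=tool([0,0,-1],-px); G=np.array([.5871,-.0950,0])
E
python3 - <<'E'
from go import *
print(rel([.45,.30,.28],rot(manip.read_state()['orientation']).as_matrix()))
print(rel(G+[0,0,.13],Mg))
E
```

```text
[-360.7, -121.5, -30.6, 0.0, 0.0, 0.0]
[-592.3, -469.3, 120.1, -0.001, -0.002, -1.595]
```

```bash
python3 -m inch '[[-60,-20,-31,0,0,0],[-120,-41,-31,0,0,0],[-180,-61,-31,0,0,-0.15],[-240,-81,-31,0,0,-0.3],[-300,-101,-31,0,0,-0.45],[-361,-121,-31,0,0,-0.6],[-390,-165,-20,0,0,-0.75],[-420,-210,-10,0,0,-0.9],[-450,-255,0,0,0,-1.05],[-480,-300,20,0,0,-1.2],[-510,-345,40,0,0,-1.35],[-540,-390,70,0,0,-1.5]]' 0; python3 - <<'E'
from go import *
print(manip.read_state()['joint_pos'])
print(rel(G+[0,0,.13],Mg))
E
```

```text
t: 1.6
tcp_pos: [0.5574, -0.0061, 0.1801]
orientation: [0.001, -0.586, 0.81, -0.001]
contact_force: [0.6, 0.8, 0.3]
gripper_width: 0.0856
[-1.31413074e-01  1.25684922e-01  4.26583915e-02  1.48610404e+00
  1.93846020e-04 -1.38347163e+00]
[75.1, -56.0, 50.1, -0.002, 0.0, -0.09]
```

```bash
python3 -m inch '[[37,-28,25,0,0,-0.09],[75,-56,50,0,0,-0.09],[75,-56,50,0,0,-0.09],[75,-56,50,0,0,-0.09],[75,-56,50,0,0,-0.09]]' 0.4; python3 - <<'E'
from go import *
print(rel(G+[0,0,.027],Mg))
im=imaging.camera("top"); s=imaging.camera("scene")
o=np.hstack([cv2.resize(im[140:240,340:440],None,fx=4,fy=4),cv2.resize(s[190:290,290:390],None,fx=4,fy=4)]); cv2.imwrite("pics/c1.png",o[:,:,::-1])
E
```

```text
t: 2.22
tcp_pos: [0.5862, -0.0922, 0.1313]
orientation: [0.001, -0.62, 0.784, -0.0]
contact_force: [0.6, -0.1, -0.0]
gripper_width: 0.0511
[2.5, -1.4, 104.3, -0.001, 0.0, -0.003]
```

View pics/c1.png

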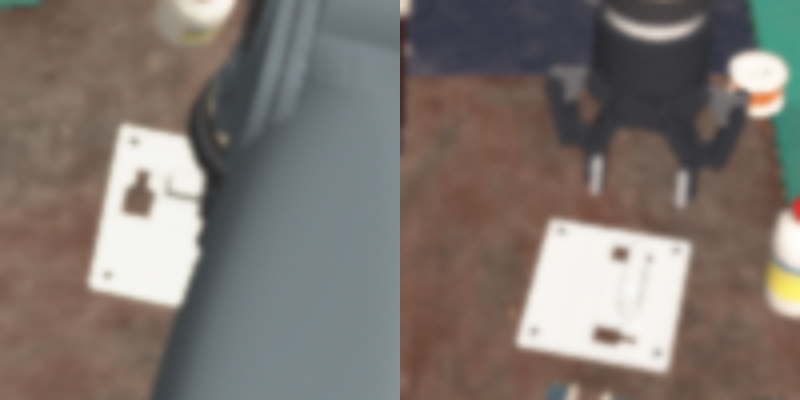

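The tool is over the plate and both fingers straddle the bar direction (jaws along plate x). Descending and gripping.

```bash
python3 -m inch '[[2.5,-1.4,40,0,0,0],[2.5,-1.4,80,0,0,0],[2.5,-1.4,104,0,0,0],[2.5,-1.4,104,0,0,0]]'; python3 -m inch '[[0,0,0,0,0,0],[0,0,0,0,0,0],[0,0,0,0,0,0],[0,0,0,0,0,0],[0,0,0,0,0,0]]' 1;  python3 -m inch '[[0,0,-30,0,0,0],[0,0,-80,0,0,0],[0,0,-130,0,0,0],[0,0,-130,0,0,0]]'; python3 - <<'E'
from go import *
s=imaging.camera("scene")
cv2.imwrite("pics/c2.png",cv2.resize(s[170:290,280:400],None,fx=5,fy=5)[:,:,::-1])
E
```

```text
t: 2.82
tcp_pos: [0.5856, -0.095, 0.0252]
orientation: [-0.001, -0.62, 0.784, 0.001]
contact_force: [-1.0, 0.3, 0.9]
gripper_width: 0.0508
t: 3.45
tcp_pos: [0.5878, -0.0961, 0.0283]
orientation: [0.001, -0.62, 0.785, -0.001]
contact_force: [-1.4, 0.4, 6.4]
gripper_width: 0.0129
t: 3.95
tcp_pos: [0.5897, -0.097, 0.1615]
orientation: [0.003, -0.62, 0.785, -0.004]
contact_force: [-0.1, 0.3, -3.5]
gripper_width: 0.0131
```

View pics/c2.png

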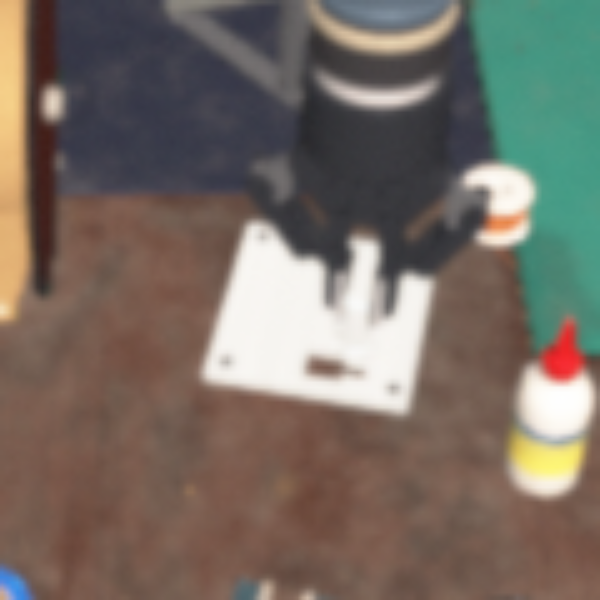

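```bash
python3 - <<'E'
from go import *
for i in range(3):
    s=manip.read_state(); print(s['tcp_pos'].round(4),s['joint_pos'].round(4),s['joint_velocities'].round(3)); im=imaging.camera("scene")
a=im
hsv=cv2.cvtColor(a,cv2.COLOR_RGB2HSV); m=np.zeros(a.shape[:2],np.uint8)
m[205:260,312:372]=((hsv[...,2]>160)&(hsv[...,1]<40))[205:260,312:372]*255
k=max(cv2.findContours(m,0,cv2.CHAIN_APPROX_NONE)[0],key=cv2.contourArea).reshape(-1,2)
s=manip.read_state(); zt=s['tcp_pos'][2]-.0053-.017
P=scene.plane(k,zt); r=cv2.minAreaRect((P[:,:2]*1000).astype(np.float32)); print(r)
c=np.array(r[0])/1000; print('grip est',c+.02*px[:2], 'tcp',s['tcp_pos'])
print(cv2.boxPoints(r))
E
```

```text
[ 0.588  -0.0965  0.158 ] [-2.7520e-01  2.2620e-01  1.1300e-01  1.4533e+00 -1.0000e-04 -1.6122e+00] [ 0.001  0.038 -0.08  -0.001  0.001 -0.   ]
[ 0.5864 -0.096   0.1554] [-2.7510e-01  2.2780e-01  1.0970e-01  1.4534e+00 -1.0000e-04 -1.6122e+00] [ 0.     0.026 -0.053  0.006  0.001 -0.001]
[ 0.5853 -0.0958  0.1538] [-2.7520e-01  2.2890e-01  1.0760e-01  1.4537e+00 -1.0000e-04 -1.6122e+00] [ 0.002  0.015 -0.028  0.004  0.    -0.001]
((566.1453857421875, -91.06432342529297), (128.141845703125, 114.26805114746094), 76.31998443603516)
grip est [ 0.58562491 -0.09559735] tcp [ 0.58484424 -0.09559548  0.15297321]
[[ 495.47943  -139.80551 ]
 [ 606.5059   -166.82982 ]
 [ 636.81134   -42.323135]
 [ 525.78485   -15.298828]]
```

```bash
cat >> go.py <<'E'
import fit
P0=np.array([.61014,.33183,.09230,-.8802]); PM=fit.pan(P0)
Mp=tool(-PM[:,2],-PM[:,0])
def pp(x,y,z): return P0[:3]+PM@(np.array([x,y,z])/1000)
def inpan():
    s=manip.read_state(); r=rot(s['orientation']).as_matrix()
    return (PM.T@(s['tcp_pos']-P0[:3])*1000).round(1), R.from_matrix(Mp.T@r).as_rotvec().round(3)
E
python3 - <<'E'
from go import *
s=manip.read_state()
a=rot(s['orientation']);b=R.from_matrix(Mp)
h=pp(13,0,95); print(h)
half=(a*R.from_rotvec((a.inv()*b).as_rotvec()*.5)).as_matrix()
print(rel([.56,.12,.26],half)); print(rel(h,Mp))
for n,p in dict(tape=(437,268),glue=(390,137),spool=(305,145)).items(): print(n,top.plane([p],.02))
E
```

```text
[0.58221355 0.36562538 0.17757594]
[-204.0, 74.7, -106.6, 0.297, 0.098, 0.313]
[-448.1, 109.5, -23.9, 0.595, 0.196, 0.627]
tape [[ 0.37502968 -0.20667525  0.02      ]]
glue [[ 0.72266031 -0.09907032  0.02      ]]
spool [[0.7061713  0.12711912 0.02      ]]
```

```bash
python3 -m inch '[[-20,10,-55,0,0,0],[-60,25,-107,0.05,0.02,0.05],[-110,45,-107,0.12,0.04,0.13],[-160,60,-107,0.2,0.07,0.22],[-204,75,-107,0.3,0.1,0.31],[-250,82,-100,0.37,0.12,0.39],[-300,90,-85,0.44,0.145,0.47],[-350,97,-65,0.52,0.17,0.55],[-400,103,-45,0.595,0.196,0.627],[-448,109,-24,0.595,0.196,0.627],[-448,109,-24,0.595,0.196,0.627],[-448,109,-24,0.595,0.196,0.627]]'; python3 -m inch '[[0,0,0,0,0,0],[0,0,0,0,0,0],[0,0,0,0,0,0]]'; python3 - <<'E'
from go import *
print(inpan(), manip.read_state()['joint_pos'])
im=imaging.camera("top"); s=imaging.camera("scene")
o=np.hstack([cv2.resize(im[120:240,160:280],None,fx=3,fy=3),cv2.resize(s[110:210,290:390],None,fx=3.6,fy=3.6)]); cv2.imwrite("pics/d1.png",o[:,:,::-1])
print(rel(pp(13,0,40),Mp))
E
```

```text
t: 5.65
tcp_pos: [0.5832, 0.3643, 0.177]
orientation: [0.101, -0.323, 0.897, -0.286]
contact_force: [0.2, -0.7, -3.5]
gripper_width: 0.0131
t: 6.02
tcp_pos: [0.5847, 0.3643, 0.1819]
orientation: [0.105, -0.321, 0.897, -0.284]
contact_force: [0.4, 0.6, -4.3]
gripper_width: 0.0131
(array([17.6,  1.1, 97.1]), array([ 0.005, -0.004,  0.004])) [ 0.7090801   0.48353366  0.37846611  1.47423952 -0.6155902   0.02438816]
[1.3, 4.2, 56.8, -0.005, 0.003, -0.003]
```

View pics/d1.png

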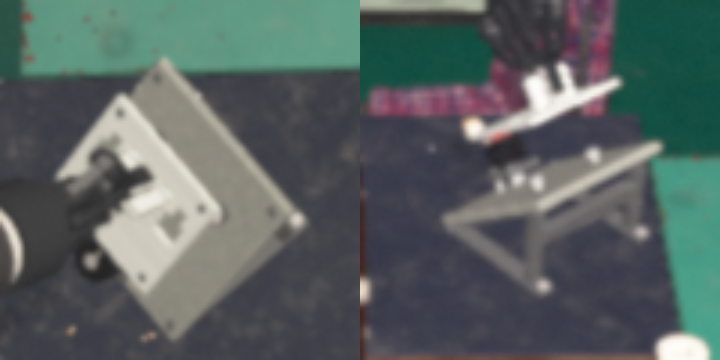

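```bash
python3 -m inch '[[0.5,2,25,0,0,0],[1,4,48,-0.005,0.003,-0.003],[1,4,48,-0.005,0.003,-0.003],[1,4,48,-0.005,0.003,-0.003],[1,4,48,-0.005,0.003,-0.003],[1,4,48,-0.005,0.003,-0.003],[1,4,48,-0.005,0.003,-0.003],[1,4,48,-0.005,0.003,-0.003],[1,4,48,-0.005,0.003,-0.003]]'; python3 - <<'E'
from go import *
im=imaging.camera("top"); s=imaging.camera("scene")
t,a=inpan(); print(t,a)
ov=[]
for c,i,n,(x0,y0) in((top,im,'top',(160,130)),(scene,s,'scene',(300,120))):
    b=cv2.resize(i[y0:y0+90,x0:x0+90],None,fx=4.4,fy=4.4,interpolation=cv2.INTER_CUBIC)
    r=PM@R.from_rotvec(0*a).as_matrix()
    for X,Y,Z in [(35,60,-17),(35,-60,-17),(-75,60,-17),(-75,-60,-17)]:
        g=t+[X,Y,Z-4]; u=c.proj(pp(*g))[0]; cv2.circle(b,tuple(int(v) for v in ((u-(x0,y0)+.5)*4.4)),3,(255,0,0),1)
    for X,Y,Z in [(0,40,10.5),(0,-40,10.5),(-92,0,55)]:
        u=c.proj(pp(X,Y,Z))[0]; cv2.circle(b,tuple(int(v) for v in ((u-(x0,y0)+.5)*4.4)),3,(0,0,255),1)
    ov.append(b)
cv2.imwrite("pics/d2.png",np.hstack(ov)[:,:,::-1])
E
```

```text
t: 7.25
tcp_pos: [0.5992, 0.3456, 0.1388]
orientation: [0.101, -0.323, 0.897, -0.283]
contact_force: [0.6, 0.0, -4.2]
gripper_width: 0.013
[12.2  0.3 48.1] [-0.     0.001 -0.001]
```

View pics/d2.png

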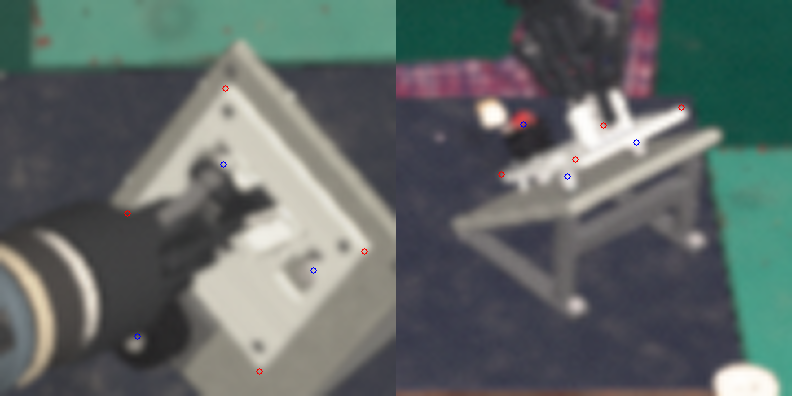

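```bash
python3 - <<'E'
from go import *
im=imaging.camera("top")
t,a=inpan(); print(t,a)
x0,y0=214,174;f=14
b=cv2.resize(im[y0:y0+40,x0:x0+40],None,fx=f,fy=f,interpolation=cv2.INTER_CUBIC)
def mk(P,c):
    u=top.proj(pp(*P))[0]; cv2.circle(b,tuple(int(v) for v in ((u-(x0,y0)+.5)*f)),3,c,1)
e=t+[-13,-40,-4-17]
for X,Y in [(-10.5,-10.5),(10.5,-10.5),(10.5,10.5),(-10.5,10.5),(23.5,0)]: mk(e+[X,Y,0],(255,0,0))
for X,Y in [(-8,0),(8,0),(0,8),(0,-8)]: mk((X,Y-40,9),(0,0,255))
mk(t+[35,-60,-21],(255,0,0)); mk(t+[-75,-60,-21],(255,0,0))
cv2.imwrite("pics/d3.png",b[:,:,::-1])
E
```

```text
[12.2  0.3 48.1] [-0.     0.001 -0.001]
```

View pics/d3.png

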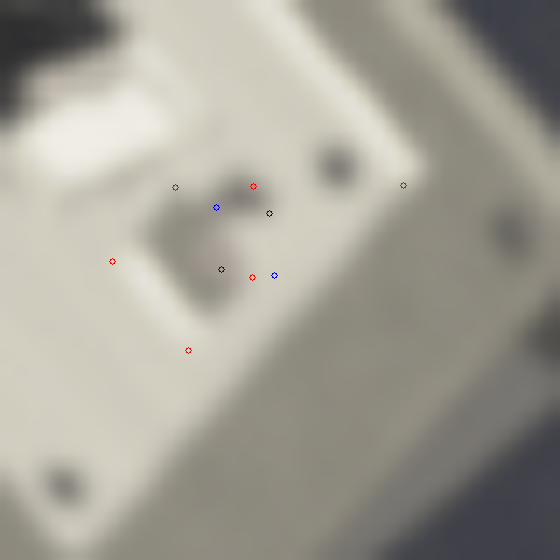

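```bash
python3 -m inch '[[0,-0.8,5,0,0,0],[0,-0.8,9,0,0,0],[0,-0.8,12,0,0,0],[0,-0.8,14,0,0,0],[0,-0.8,16,0,0,0],[0,-0.8,16,0,0,0],[0,-0.8,16,0,0,0],[0,-0.8,16,0,0,0]]'; python3 - <<'E'
from go import *
print(inpan()); print(PM.T@manip.read_state()['contact_force'])
E
```

```text
t: 8.4
tcp_pos: [0.605, 0.3382, 0.1254]
orientation: [0.101, -0.323, 0.897, -0.283]
contact_force: [-2.3, 2.6, -6.7]
gripper_width: 0.0136
(array([12.3,  0.2, 31.8]), array([-0.001,  0.001, -0.001]))
[-6.68942642 -0.09512675 -3.55433641]
```

```bash
python3 -m inch '[[0,1.5,0,0,0,0],[0,1.5,2,0,0,0],[0,1.5,4,0,0,0],[0,1.5,4,0,0,0],[0,1.5,4,0,0,0],[0,1.5,4,0,0,0]]'; python3 - <<'E'
from go import *
print(inpan()); print(PM.T@manip.read_state()['contact_force'])
E
```

```text
t: 9.15
tcp_pos: [0.6064, 0.3369, 0.1223]
orientation: [0.102, -0.323, 0.897, -0.283]
contact_force: [1.1, -0.3, -4.2]
gripper_width: 0.0133
(array([12. ,  0.3, 28.2]), array([ 0.001,  0.001, -0.001]))
[-1.65898763  0.66458107 -3.97112518]
```

```bash
python3 -m inch '[[0,0,2,0,0,0],[0,0,4,0,0,0],[0,0,4,0,0,0],[0,0,4,0,0,0],[0,0,4,0,0,0]]'; python3 - <<'E'
from go import *
print(inpan()); print(PM.T@manip.read_state()['contact_force'])
E
```

```text
t: 9.78
tcp_pos: [0.6064, 0.337, 0.1222]
orientation: [0.102, -0.324, 0.897, -0.283]
contact_force: [-11.3, 2.1, 7.0]
gripper_width: 0.0132
(array([12. ,  0.4, 28.1]), array([-0.   , -0.002, -0.002]))
[-3.19788837 -7.3812597  10.81031478]
```

```bash
python3 -m inch '[[0,0,-3,0,0,0],[0,0,-3,0,0,0],[0,0,-3,0,0,0]]'; python3 - <<'E'
from go import *
print(inpan()); print(PM.T@manip.read_state()['contact_force'])
im=imaging.camera("top"); s=imaging.camera("scene")
cv2.imwrite("pics/e1.png",np.hstack([cv2.resize(im[140:220,190:270],None,fx=5,fy=5,interpolation=2),cv2.resize(s[120:200,300:380],None,fx=5,fy=5,interpolation=2)])[:,:,::-1])
E
```

```text
t: 10.15
tcp_pos: [0.6066, 0.3374, 0.1221]
orientation: [0.102, -0.323, 0.897, -0.283]
contact_force: [-3.7, 3.1, 2.4]
gripper_width: 0.013
(array([11.7,  0.8, 28.1]), array([-0.   , -0.001, -0.001]))
[-2.48194804 -0.88688925  4.67464865]
```

View pics/e1.png

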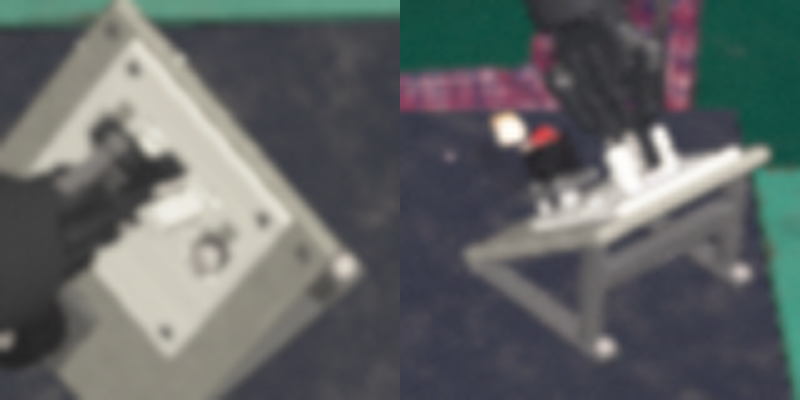

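The right stud head shows in its entry (about (210,258) in the left crop), and the plate lies flat on the face. I'll slide it down the slope (tool +y).

```bash
python3 -m inch '[[0,2,0,0,0,0],[0,4,0,0,0,0],[0,6,0,0,0,0],[0,8,0,0,0,0],[0,9,0,0,0,0],[0,9,0,0,0,0],[0,9,0,0,0,0]]'; python3 - <<'E'
from go import *
print(inpan()); print(PM.T@manip.read_state()['contact_force'])
E
```

```text
t: 11.12
tcp_pos: [0.6031, 0.3426, 0.1177]
orientation: [0.103, -0.322, 0.897, -0.283]
contact_force: [-1.2, 1.4, 5.4]
gripper_width: 0.013
(array([ 4.1,  1.4, 28.1]), array([ 0.002, -0.002,  0.001]))
[ 1.58648511 -0.03571136  5.42783555]
```

```bash
python3 -m inch '[[0,2,0,0,0,0],[0,4,0,0,0,0],[0,6,0,0,0,0],[0,8,0,0,0,0],[0,10,0,0,0,0],[0,10,0,0,0,0],[0,10,0,0,0,0]]'; python3 - <<'E'
from go import *
print(inpan()); print(PM.T@manip.read_state()['contact_force'])
E
```

```text
t: 12.0
tcp_pos: [0.5978, 0.3485, 0.1122]
orientation: [0.103, -0.322, 0.897, -0.284]
contact_force: [-0.6, -0.6, 5.1]
gripper_width: 0.0131
(array([-5.6,  1.1, 28.2]), array([ 0.002, -0.001,  0.001]))
[ 3.02862666 -0.83726907  4.16261843]
```

Moving freely still; pushing on to the stop.

```bash
python3 -m inch '[[0,2,0,0,0,0],[0,4,0,0,0,0],[0,4,0,0,0,0],[0,4,0,0,0,0]]'; python3 - <<'E'
from go import *
print(inpan()); print(PM.T@manip.read_state()['contact_force'])
im=imaging.camera("top"); s=imaging.camera("scene")
cv2.imwrite("pics/e2.png",np.hstack([cv2.resize(im[140:220,180:260],None,fx=5,fy=5,interpolation=2),cv2.resize(s[120:200,300:380],None,fx=5,fy=5,interpolation=2)])[:,:,::-1])
E
```

```text
t: 12.5
tcp_pos: [0.5958, 0.3509, 0.1101]
orientation: [0.103, -0.322, 0.897, -0.284]
contact_force: [-0.5, -0.6, 7.3]
gripper_width: 0.0129
(array([-9.3,  1.1, 28.2]), array([ 0.003, -0.001,  0.001]))
[ 4.32196458 -0.75183914  5.9044088 ]
```

View pics/e2.png

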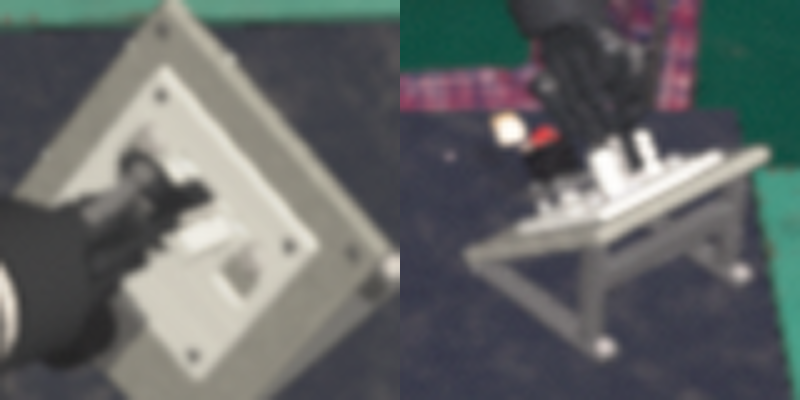

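```bash
python3 - <<'E'
from go import *
im=imaging.camera("top")
t,a=inpan(); print(t,a)
x0,y0=210,170;f=14
b=cv2.resize(im[y0:y0+40,x0:x0+40],None,fx=f,fy=f,interpolation=cv2.INTER_CUBIC)
def mk(P,c):
    u=top.proj(pp(*P))[0]; cv2.circle(b,tuple(int(v) for v in ((u-(x0,y0)+.5)*f)),3,c,1)
e=t+[-13,-40,-5-17]
for X,Y in [(-10.5,-10.5),(10.5,-10.5),(10.5,10.5),(-10.5,10.5),(23.5,0)]: mk(e+[X,Y,0],(255,0,0))
for X,Y in [(-8,0),(8,0),(0,8),(0,-8)]: mk((X,Y-40,10.5),(0,0,255))
mk(t+[35,-60,-22],(255,0,0)); mk(t+[-75,-60,-22],(255,0,0))
cv2.imwrite("pics/e3.png",b[:,:,::-1])
E
```

```text
[-9.3  1.1 28.2] [ 0.003 -0.001  0.001]
```

View pics/e3.png

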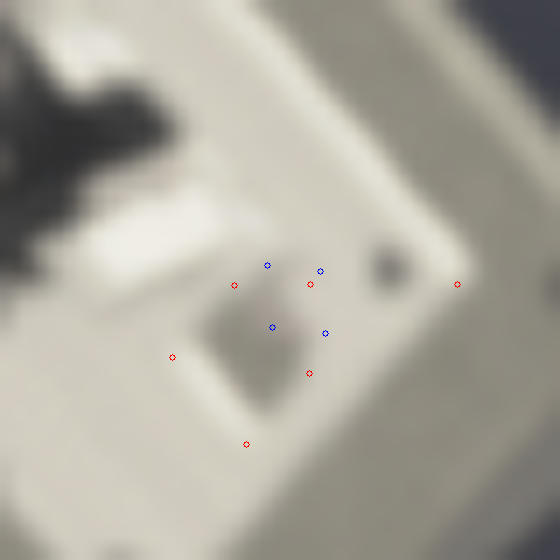

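```bash
python3 -m inch '[[0,1.5,0,0,0,0],[0,3,0,0,0,0],[0,3,0,0,0,0],[0,3,0,0,0,0]]'; python3 - <<'E'
from go import *
print(inpan()); print(PM.T@manip.read_state()['contact_force'])
E
```

```text
t: 13.15
tcp_pos: [0.5958, 0.351, 0.11]
orientation: [0.104, -0.321, 0.897, -0.286]
contact_force: [1.7, -5.9, 8.2]
gripper_width: 0.0129
(array([-9.4,  1.1, 28.3]), array([ 0.007, -0.001,  0.003]))
[ 9.32704809 -2.44328466  3.46030415]
```

```bash
python3 -m inch '[[0,-3,0,0,0,0],[0,-3,0,0,0,0]]'; python3 -m inch '[[0,0,0,0,0,0],[0,0,0,0,0,0],[0,0,0,0,0,0],[0,0,0,0,0,0]]' 0.4;  python3 -m inch '[[0,0,-30,0,0,0],[0,0,-70,0,0,0],[0,20,-110,0,0,0],[0,60,-110,0,0,0],[0,60,-110,0,0,0],[0,60,-110,0,0,0]]'; python3 - <<'E'
from go import *
im=imaging.camera("top"); s=imaging.camera("scene"); print(inpan())
cv2.imwrite("pics/f_top.png",im[:,:,::-1]);cv2.imwrite("pics/f_scene.png",s[:,:,::-1])
cv2.imwrite("pics/f1.png",np.hstack([cv2.resize(im[140:220,180:260],None,fx=5,fy=5,interpolation=2),cv2.resize(s[120:200,300:380],None,fx=5,fy=5,interpolation=2)])[:,:,::-1])
for n,c in(("top",top),("scene",scene)):
    g=cv2.imread(f"pics/{n}0.png").max(axis=2); 
    x0,x1,y0,y1=(180,210,190,225) if n=="top" else (318,345,140,165)
    m=np.zeros_like(g); m[y0:y1,x0:x1]=(g[y0:y1,x0:x1]<48)*255
    k=max(cv2.findContours(m,0,2)[0],key=cv2.contourArea); print(n,cv2.boundingRect(k),cv2.minEnclosingCircle(k),[c.proj(pp(-92,0,z))[0].round(1).tolist() for z in(25,40,55)],[c.proj(pp(-96.4,0,z))[0].round(1).tolist() for z in(25,40,55)])
E
```

```text
t: 13.4
tcp_pos: [0.5959, 0.3509, 0.11]
orientation: [0.103, -0.322, 0.897, -0.284]
contact_force: [-1.2, 0.1, 6.5]
gripper_width: 0.013
t: 13.9
tcp_pos: [0.5943, 0.3512, 0.1074]
orientation: [0.101, -0.323, 0.897, -0.283]
contact_force: [0.4, 0.3, 0.1]
gripper_width: 0.0512
t: 14.65
tcp_pos: [0.5231, 0.4374, 0.1634]
orientation: [0.101, -0.323, 0.897, -0.284]
contact_force: [0.6, 1.0, 0.4]
gripper_width: 0.0512
(array([-70.2,   0.4, 137. ]), array([0.   , 0.001, 0.   ]))
top (185, 198, 18, 16) ((193.38235473632812, 205.0), 8.617745399475098) [[198.3, 202.7], [194.5, 204.3], [190.7, 206.0]] [[197.4, 203.7], [193.7, 205.4], [189.8, 207.0]]
scene (325, 149, 10, 7) ((329.5, 151.8333282470703), 4.503182411193848) [[331.1, 154.9], [329.8, 151.3], [328.4, 147.7]] [[330.5, 155.1], [329.1, 151.5], [327.8, 147.9]]
```

View pics/f1.png

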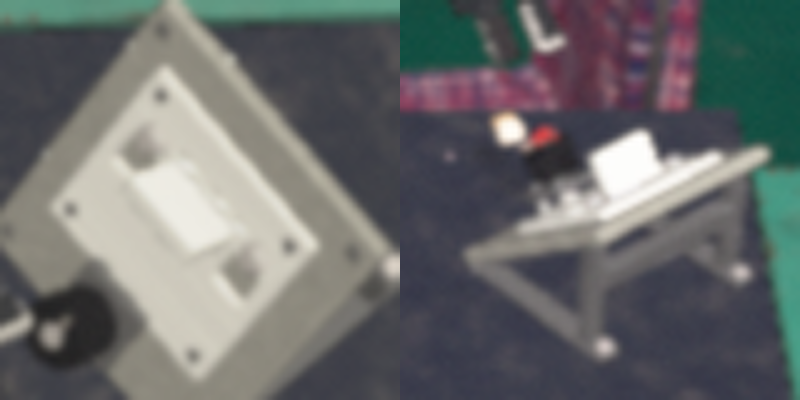

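```bash
python3 - <<'E'
from go import *
print(manip.read_state()['joint_pos'].round(3)); print(rel(pp(-95,.7,95),Mp))
E
```

```text
[ 0.844  0.57   0.464  1.572 -0.603  0.188]
[-0.3, 24.8, 42.0, -0.0, -0.001, -0.0]
```

```bash
python3 -m inch '[[0,6,10,0,0,-0.18],[0,12,20,0,0,-0.36],[0,18,30,0,0,-0.54],[0,25,42,0,0,-0.72],[0,25,42,0,0,-0.9],[0,25,42,0,0,-1.08],[0,25,42,0,0,-1.26],[0,25,42,0,0,-1.44],[0,25,42,0,0,-1.62],[0,25,42,0,0,-1.8],[0,25,42,0,0,-1.98],[0,25,42,0,0,-2.16]]' 0.3; python3 -m inch '[[0,0,0,0,0,-0.18],[0,0,0,0,0,-0.36],[0,0,0,0,0,-0.54],[0,0,0,0,0,-0.7],[0,0,0,0,0,-0.85],[0,0,0,0,0,-0.85],[0,0,0,0,0,-0.85],[0,0,0,0,0,-0.85],[0,0,0,0,0,-0.85]]'; python3 - <<'E'
from go import *
print(manip.read_state()['joint_pos'].round(3),inpan()); print(rel(pp(-95,.7,43),Mp)[:3])
im=imaging.camera("top"); s=imaging.camera("scene"); print(rel(pp(-95,.7,43),Mp)[:3])
cv2.imwrite("pics/g1.png",np.hstack([cv2.resize(im[140:240,150:250],None,fx=4,fy=4,interpolation=2),cv2.resize(s[100:200,280:380],None,fx=4,fy=4,interpolation=2)])[:,:,::-1])
E
```

```text
t: 16.25
tcp_pos: [0.5264, 0.434, 0.1159]
orientation: [0.202, 0.944, -0.136, 0.223]
contact_force: [0.0, -0.2, -0.4]
gripper_width: 0.0595
t: 17.38
tcp_pos: [0.5253, 0.4349, 0.115]
orientation: [0.276, 0.917, 0.263, 0.12]
contact_force: [0.1, -0.9, -0.4]
gripper_width: 0.0597
[ 0.84   0.582  0.383  1.476 -0.603 -2.828] (array([-96.4,   0.3,  95.2]), array([-1.00e-03, -0.00e+00, -3.01e+00]))
[0.6, 1.3, 52.2]
[0.6, 1.4, 52.2]
```

View pics/g1.png

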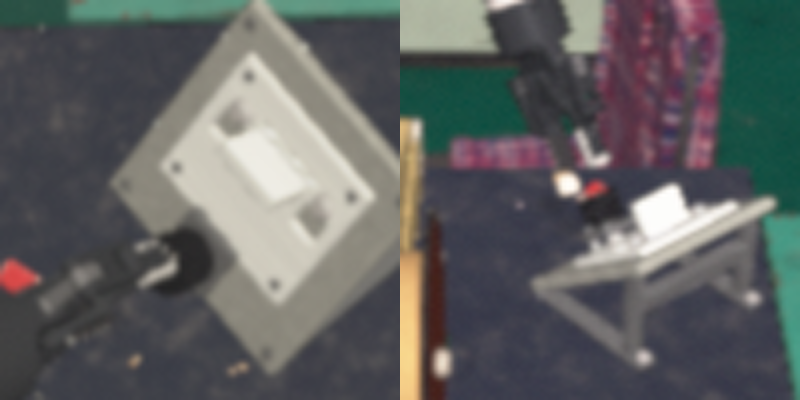

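The gripper lines up over the knob axis. Descending with ~10 mm clearance each side, then closing.

```bash
python3 -m inch '[[0,0,20,0,0,0],[0,0,38,0,0,0],[0,0,52,0,0,0],[0,0,52,0,0,0],[0,0,52,0,0,0],[0,0,52,0,0,0]]'; python3 -m inch '[[0,0,0,0,0,0],[0,0,0,0,0,0],[0,0,0,0,0,0],[0,0,0,0,0,0]]' 1; python3 - <<'E'
from go import *
s=manip.read_state();print(inpan()); print(PM.T@s['contact_force'],s['wrist_torque'])
E
```

```text
t: 18.23
tcp_pos: [0.5445, 0.4127, 0.0734]
orientation: [0.275, 0.917, 0.263, 0.121]
contact_force: [-0.2, -0.3, -0.3]
gripper_width: 0.0595
t: 18.73
tcp_pos: [0.5445, 0.4123, 0.0736]
orientation: [0.276, 0.917, 0.263, 0.121]
contact_force: [-3.1, -0.3, 5.2]
gripper_width: 0.0365
(array([-95.8,   0.7,  44.3]), array([ 1.000e-03,  1.000e-03, -3.011e+00]))
[ 1.56893867 -2.608968    5.2261319 ] [-0.11455341  0.40005102 -0.19671611]
```

```bash
python3 -m inch '[[0,0,0,0,0,0.15],[0,0,0,0,0,0.3],[0,0,0,0,0,0.45],[0,0,0,0,0,0.6],[0,0,0,0,0,0.75],[0,0,0,0,0,0.9],[0,0,0,0,0,1.05],[0,0,0,0,0,1.2],[0,0,0,0,0,1.35],[0,0,0,0,0,1.5],[0,0,0,0,0,1.65],[0,0,0,0,0,1.8]]'; python3 - <<'E'
from go import *
s=manip.read_state();print(inpan()); print(PM.T@s['contact_force'],PM.T@s['wrist_torque'],s['joint_pos'][5])
E
```

```text
t: 20.23
tcp_pos: [0.5451, 0.4139, 0.0731]
orientation: [0.074, 0.775, -0.557, 0.291]
contact_force: [0.3, 3.7, 1.8]
gripper_width: 0.0365
(array([-96.8,   2.1,  44.4]), array([ 1.000e-03, -4.000e-03, -1.204e+00]))
[-1.13607724  2.55861181  2.95787049] [0.50700812 0.62354838 0.08106505] -1.0749695555737537
```

```bash
for i in 1 2; do :; done; python3 -m inch '[[0,0,0,0,0,0.15],[0,0,0,0,0,0.3],[0,0,0,0,0,0.45],[0,0,0,0,0,0.6],[0,0,0,0,0,0.75],[0,0,0,0,0,0.9],[0,0,0,0,0,1.05],[0,0,0,0,0,1.2],[0,0,0,0,0,1.35],[0,0,0,0,0,1.5],[0,0,0,0,0,1.65],[0,0,0,0,0,1.8]]'; python3 - <<'E'
from go import *
s=manip.read_state();print(inpan()); print(PM.T@s['contact_force'],PM.T@s['wrist_torque'],s['joint_pos'][5])
E
python3 -m inch '[[0,0,0,0,0,0.15],[0,0,0,0,0,0.3],[0,0,0,0,0,0.45],[0,0,0,0,0,0.6],[0,0,0,0,0,0.75],[0,0,0,0,0,0.9],[0,0,0,0,0,1.05],[0,0,0,0,0,1.2],[0,0,0,0,0,1.3],[0,0,0,0,0,1.4],[0,0,0,0,0,1.5],[0,0,0,0,0,1.5]]'; python3 - <<'E'
from go import *
s=manip.read_state();print(inpan()); print(PM.T@s['contact_force'],PM.T@s['wrist_torque'],s['joint_pos'][5])
E
```

```text
t: 21.72
tcp_pos: [0.5464, 0.4132, 0.0741]
orientation: [0.183, -0.045, 0.952, -0.24]
contact_force: [3.1, 1.3, 3.6]
gripper_width: 0.0365
(array([-95.1,   2.7,  44.4]), array([-0.   , -0.005,  0.598]))
[2.85146149 3.21826052 2.44763635] [0.64470035 0.03501163 0.09296347] 0.7249944978812747
t: 23.22
tcp_pos: [0.5455, 0.412, 0.0743]
orientation: [0.297, 0.614, 0.729, -0.053]
contact_force: [0.1, -0.4, 5.8]
gripper_width: 0.0366
(array([-94.7,   1.2,  44.3]), array([-1.000e-03, -3.000e-03,  2.092e+00]))
[ 3.62301232 -0.15976028  4.52541869] [-0.15849292 -0.15943468 -0.11445798] 2.2210843104765425
```

```bash
python3 -m inch '[[0,0,0,0,0,0.1],[0,0,0,0,0,0.2],[0,0,0,0,0,0.3],[0,0,0,0,0,0.4],[0,0,0,0,0,0.4]]'; python3 - <<'E'
from go import *
s=manip.read_state();print(inpan()); print(PM.T@s['contact_force'],PM.T@s['wrist_torque'],s['joint_pos'][5],s['joint_efforts'][5])
E
python3 -m inch '[[0,0,0,0,0,0.1],[0,0,0,0,0,0.2],[0,0,0,0,0,0.3],[0,0,0,0,0,0.3],[0,0,0,0,0,0.3]]'; python3 - <<'E'
from go import *
s=manip.read_state();print(inpan()); print(PM.T@s['contact_force'],PM.T@s['wrist_torque'],s['joint_pos'][5],s['joint_efforts'][5])
E
```

```text
t: 23.85
tcp_pos: [0.5451, 0.412, 0.0741]
orientation: [0.301, 0.747, 0.593, 0.007]
contact_force: [-1.1, -0.2, 6.1]
gripper_width: 0.0365
(array([-95. ,   0.9,  44.3]), array([-1.000e-03, -3.000e-03,  2.491e+00]))
[ 3.03271395 -0.9910772   5.29652779] [-0.34878056 -0.0783773  -0.00491295] 2.6209152516245733 0.09065765887498856
t: 24.48
tcp_pos: [0.5451, 0.4127, 0.0738]
orientation: [0.297, 0.826, 0.477, 0.051]
contact_force: [0.9, 2.1, 4.3]
gripper_width: 0.0365
(array([-95.6,   1.4,  44.3]), array([-3.000e-03, -2.000e-03,  2.785e+00]))
[1.6657841  2.05319064 4.13224779] [ 0.6693414  -0.07927867  1.53012357] 2.9153472912070963 1.5477129444479942
```

```bash
python3 -m inch '[[0,0,0,0,0,0],[0,0,0,0,0,0],[0,0,0,0,0,0],[0,0,0,0,0,0]]' 0.3; python3 -m inch '[[0,0,-20,0,0,0],[0,0,-60,0,0,0],[0,0,-110,0,0,0],[0,0,-160,0,0,0],[0,0,-160,0,0,0],[0,0,-160,0,0,0],[0,0,-160,0,0,0]]'; python3 - <<'E'
from go import *
im=imaging.camera("top"); s=imaging.camera("scene"); print(inpan())
cv2.imwrite("pics/h1.png",np.hstack([cv2.resize(im[140:240,170:270],None,fx=4,fy=4,interpolation=2),cv2.resize(s[120:190,310:380],None,fx=5.715,fy=5.715,interpolation=2)[:400,:400]])[:,:,::-1])
cv2.imwrite("pics/h2.png",im[:,:,::-1])
g=im.max(axis=2)
for n,p in dict(m=0).items(): pass
a=cv2.imread("pics/top0.png")[:,:,::-1]; d=np.abs(a.astype(int)-im).max(axis=2)
for n,(x,y) in dict(tape=(437,268),glue=(390,137),spool=(305,145)).items(): print(n,d[y-15:y+16,x-15:x+16].max())
E
```

```text
t: 24.98
tcp_pos: [0.544, 0.4117, 0.0718]
orientation: [0.296, 0.827, 0.475, 0.05]
contact_force: [0.9, 0.1, -0.8]
gripper_width: 0.0599
t: 25.85
tcp_pos: [0.4858, 0.4815, 0.2013]
orientation: [0.297, 0.827, 0.475, 0.049]
contact_force: [-0.6, 0.1, -0.2]
gripper_width: 0.0597
(array([-96.7,  -0.5, 201. ]), array([ 0.006, -0.   ,  2.788]))
tape 14
glue 17
spool 14
```

View pics/h1.png

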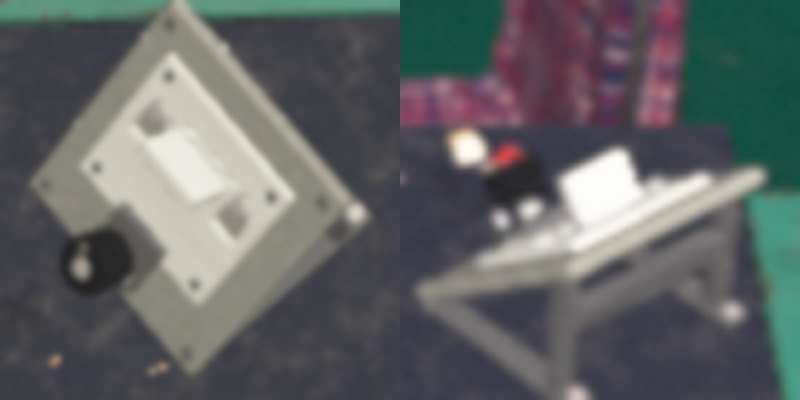

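Full picture checks: in the crops the plate lies square on the face, the jaw (about (135,240) in the left crop) overlaps its lower edge, and the bystander patches are unchanged. The gripper is well clear, so I'm handing in.

```bash
python3 -c "
from rig import manip
print(manip.job_done(), manip.read_state()['t'])"
```

```text
the job is handed in; nothing more can be done
the job is handed in; nothing more can be done
```

The plate is hung on both studs and the clamp knob is screwed tight. I handed the job in after about 26 s of the 67 s allowed.

**Plate:** I gripped it by its bar, passed both keyholes over the stud heads, pressed it onto the face and slid it down until it stopped. At the stop the TCP stood still while the resisting force rose to about 11 N. The face frame I measured from the cameras was about 4 mm off along the slope: the stop read x −9.4 mm where −5 was expected, so I relied on contact rather than that number. The sideways reading was about 1 mm and the tilt under 0.01 rad. I saw the right stud head in its keyhole. The left one was hidden by the arm on the way in, so its engagement rests on the plate lying flat and square.

**Clamp:** I turned the knob about 5.8 rad clockwise in one grasp. The resisting torque jumped from almost nothing to 1.5 N m at the end, which I took as the tight stop. I could not read the knob angle or the jaw force directly. I did not grasp the knob again to confirm, but the last picture shows the jaw over the plate's lower edge.

**Last checks:** The plate lies flat and square on the face, and the image patches of the spool, tape roll and glue bottle match the first picture. The gripper is open and about 16 cm clear of the knob, with the force reading back to noise.

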